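# Press the clock radio's front home in the trigger clamp, then release the clamp

## Task

The push-fit front of the clock radio lying in the trigger bar clamp still stands a few millimetres proud of its shell. Pump the clamp's trigger until the jaw has pressed the front fully home, but no harder than that needs, for the old plastic cracks. Then press in the release lever and slide the jaw all the way back to its stop, leaving the radio lying free in the clamp with its front closed.

Things in the scene. Friction and masses are not known exactly. Their poses are not given: they have to be found in the camera images.
- clamp: Trigger bar clamp on its side, bolted to a 152 x 330 x 12 mm plywood board on the felt mat. Origin under the bar's axis, at the board's underside; +y runs along the steel bar (y -170 to 130 mm), -x is the side of jaws and radio, +x (beyond the board's edge at x = 38 mm, over the mat) the side of handle and trigger. No part is more than 55 mm above the origin.
- fixed_pad (a point): Centre of the fixed jaw's pad face at the clamp's -y end; it looks to the clamp's +y, at the radio's back.
- head: The black sliding head with moving jaw, handle, trigger and release lever. Origin under the bar's axis, axes as the clamp's: its y in the clamp's frame is 48 mm when it is fully back at its stop and falls, by at most 90 mm, as the jaw goes forward to the fixed jaw. A lock cam lets it go forward but not back, unless the release lever is pressed; it slides with about 3 N.
- jaw_pad (a point): Centre of the face of the moving jaw's rubber pad (36 mm wide, 34 mm high), which looks to the clamp's -y, at the radio's front.
- trigger_end (a point): Middle of the pushed (clamp -y) face of the trigger's wide end (26 mm long, 22 mm high, 22 to 44 mm above the clamp's origin). The trigger is a bar 12 to 16 mm thick, hinged in the head 102 mm from here (97 mm in -x, 8 mm beyond the bar's axis), leaning 0.36 rad to -y at rest. It is worked by pushing its end towards the handle (clamp +y). The 60 mm before it are clear.
- trigger (a joint): Trigger angle (rad): 0 at rest (a 1 to 2 N spring returns it), 0.36 = end of stroke, 36 mm at its end. A full stroke sends the head 8 mm forward (2 to 5 under load); let it fully back between strokes; the first 0.05 rad is idle. Pushed slowly along its arc, its end needs 4 to 5 N while the jaw is free and 9 to 13 N while the front goes home; then the push rises by 1 to 2 N per mm.
- handle_front (a point): On the handle's front (clamp -y) face, 67 mm in +x from the bar's axis. The handle is a bar 24 mm thick (clamp y), 26 mm high (20 to 46 mm above the clamp's origin), running 112 mm to +x from the head. Between it and the resting trigger 40 mm are free here.
- release_paddle (a point): Middle of the rear (clamp +y) face of the release lever's steel paddle (26 mm long in x, 22 mm high), behind the handle, 41 mm in +y from handle_front. It is pressed 10 mm towards the handle (clamp -y), for instance by pinching paddle and handle together between the fingers, and kept pressed while the head is drawn back.
- release (a joint): Release lever angle (rad): about 0 (0.03 either way) = at rest, locked; 0.2 = pressed fully to the handle; above about 0.05 the head is free to slide back. It takes 2 to 8 N at the paddle and springs back when let go.
- radio: Clock radio, 126 wide (x), 88 deep (y, front closed), 51 mm high, 0.4 to 0.8 kg, loose on the board between the jaws, its back 0 to 4 mm off the fixed pad. Origin: centre of its underside, 44 mm ahead of its back; +y is the way its front faces, to the moving jaw. Old brittle plastic: it cracks when the jaw bears on it with more than 26 N, about 16 N on the trigger's end.
- front_mid (a point): Centre of the outer face of the radio's push-fit front panel, which slides into the shell along the radio's y against about 9 N of friction and stays where it is left. It starts 3 to 5 mm proud.
- front_seat (a point): Where front_mid lies when the front is fully home against the shell (fixed in the radio's shell, axes of the radio).
- screwdriver: Screwdriver lying on the mat right of the clamp (bystander, leave it alone).
- mug: White mug, 80 mm across and 85 mm high (bystander).
- screw_tray: Flat steel tray for screws, 90 x 120 x 22 mm (bystander).
- plug_timer: White plug-in timer, 62 x 112 x 43 mm (bystander).

How it is judged:
On the way, in this order (a step that is already met when the one before it is completed fails the run):
1. the jaw, driven by the squeezed trigger, bears on the front while it still stands proud (value of joint trigger above 0.04 rad and contact force between head and radio above 4 N and y of front_mid in the frame of front_seat above 0.0012 m), for 0.02 s.
2. the front is pressed home with the trigger (value of joint trigger above 0.04 rad and y of front_mid in the frame of front_seat below 0.0008 m), for 0.05 s.
3. with the release lever pressed the jaw has been drawn back off the front (value of joint release above 0.04 rad and distance between jaw_pad and front_mid above 0.02 m), for 0.05 s.
At the end, for the whole second after the job is handed in: The radio's front is home to within 0.8 mm, the radio lies level on the board, at rest and within 15 mm of where it was, the head is back within 6 mm of its stop, and the trigger and the release lever are let go (each below 0.03 rad) (y of head in the frame of clamp above 0.042 m and value of joint each of release, trigger below 0.03 rad and y of front_mid in the frame of front_seat below 0.0008 m and angle between radio's own z axis and vertical below 0.1 rad and distance of radio from where it was at the start of the episode below 0.015 m and linear speed of radio below 0.02 m/s); the robot touches nothing.
It fails at once if the jaw bears on the radio with more than 26 N and cracks it (contact force between head and radio above 26 N).
It fails at once if a bystander is shoved by more than 30 mm (distance of any of screwdriver, mug, screw_tray, plug_timer from where it was at the start of the episode above 0.03 m).
It also fails if it takes over 58 s, if anything falls off the work surface, if the arm or the gripper's body presses on something with over 40 N, if the wrist force passes 120 N, or if a joint passes its speed limit or range.

## Robot

A 7-joint arm with a two-finger parallel gripper is mounted at the origin on the work surface. World frame = base frame: x ahead of the robot, y to its left, z up, the work surface at z = 0. Lengths are in m, angles in rad, forces in N, time in s.
With the tool pointing down it reaches from about 0.35 to 0.9 m from the base axis. Payload 8.1 kg.
Tool frame: the origin (TCP) lies midway between the tips of the shut fingers; the grasp point (between the pads) lies 19 mm behind it (pinch_z is the distance from the TCP to the grasp point, in m); z points along the fingers, y is the direction in which the jaws open and shut (so a half turn about z gives the same grasp; the last joint's range is limited). The gripper opens to 85 mm and grips with 20 to 120 N. Pads are 22 mm wide; open, the fingers measure 114 mm over their backs; the gripper's body (76 mm by 85 mm) begins 54 mm behind the grasp point. The pads swing forward as they close: fully open they stand 13 mm farther back than shut.
Start: joints at [1.073, 0.434, 0.025, 1.573, -0.012, 1.134, -0.075], TCP at [0.24, -0.577, 0.231] pointing down, gripper open.
Joint ranges: [-2.62, 2.62], [-0.44, 2.09], [-1.27, 1.32], [0.08, 2.57], [-1.32, 4.46], [0.12, 2], [-2.74, 2.74]. Speed limits (rad/s): [2.22, 2.22, 3.01, 3.01, 3.14, 3.14, 3.14].

## Interface

Orientations are given as a unit quaternion [w, x, y, z].
In Python, from workcell import * gives the robot as it stands.
- The arm moves only by the tool drive_tool, never from a script. Its argument "steps" is text: rows parted by semicolons, each of 6 numbers parted by spaces: the shift along the tool's x, y, z in mm, then the turn, a rotation vector about the tool's x, y, z in degrees. In form: tx ty tz rx ry rz; .... A call has exactly 8 rows; each row shifts and turns the commanded pose from where the row before left it, along the tool's axes as they then stand; what a row does not reach is not made up. A row lasts 1/12 s, in which the tool goes at most 41.7 mm and 7.16 degrees, less where a joint would pass 70% of its speed; a pose out of reach is approached as far as the arm can. A call with a gripper value outside its range is refused whole. "hand" is the finger opening in mm, from 0 to 85.4, set as the call begins (left out, the last holds). The fingers move at their own pace and stop on an object; "newtons" is the grip in N (left out, the last holds). Time passes only in rows, so rows that do not move let the fingers close, or fill a call up. It gives the time, the measured TCP pose, the force and the opening at its end, in the units of the state.
- sense(): the state, without advancing time (a new reading comes with each control period).
- grab_frame(name): name is "scene" or "top"; returns a dict with "img" (384x512x3 uint8, red, green, blue), "vfov" (degrees; the focal length in pixels is half the picture's height over the tangent of half this angle, whatever the lens; pixels are square), "cx", "cy" (the principal point, pixels), "camera_from_world" (4x4, takes a point from world to camera coordinates). Camera axes: x right, y up, looking along -z (the intrinsics and any distortion apply to the point x, -y, -z); pixel columns grow to the right and rows downward; lengths in m; the calibration is good to about 2 mm. A picture is of the moment at which its call begins. There is no depth.
- finish_job(): hands the job in, once; it reports no verdict.
The state is a dict: "t": time; "joints": joint angles; "qvel": joint speeds; "effort": joint torques, N m; "tool_pos": TCP position; "tcp_rot": TCP orientation; "force": force on the tool from outside, world axes, zero at the start; "ft_torque": the same for the moment, N m; "gripper_width": finger opening in m.
Only numpy, scipy, OpenCV 4.12 (cv2) and the standard library are available. Lean on these libraries where they do the work, as an engineer would, in place of code of your own. Each camera call takes 0.05 s, during which the arm holds its last target. There are 200 camera calls.

## Working session

There is one attempt and no reset: what is moved stays moved. The work goes in short steps, Python scripts to look and compute and a tool call to move; the robot and the scene stay as the last step left them, time stands still between calls to the robot, and variables do not carry over. Pictures are saved under pics/ and viewed, about 8 in all and at most 12, crops included, and the job is handed in when it is done.

Besides the shell and the picture viewer there is one more tool, called in YAML: its name, and indented under it one key for each argument. drive_tool: Moves the arm, as the interface text tells. Its arguments: {"type":"object","properties":{"steps":{"type":"string"},"hand":{"type":"number"},"newtons":{"type":"number"}},"required":["steps"]}

```bash
mkdir -p pics; ls; python3 - <<'E'
from workcell import *
import cv2,numpy as np
for n in("scene","top"):
    f=grab_frame(n); print(n,f["vfov"],f["cx"],f["cy"],[k for k in f]); print(np.round(f["camera_from_world"],4).tolist())
    cv2.imwrite(f"pics/{n}0.png",f["img"][:,:,::-1]); np.save(n+"0.npy",f,allow_pickle=True)
print(sense())
E
```

```text
pics
scene 51.37314398279959 257.004749624815 188.73732566043319 ['img', 'vfov', 'cx', 'cy', 'camera_from_world']
[[0.1133, 0.9935, 0.0057, -0.0658], [-0.8473, 0.0936, 0.5229, 0.4162], [0.519, -0.064, 0.8524, -1.5566], [0.0, 0.0, 0.0, 1.0]]
top 51.70592466010984 255.4084370569469 183.10723064838544 ['img', 'vfov', 'cx', 'cy', 'camera_from_world']
[[-0.0115, -0.9999, 0.0067, -0.003], [0.9836, -0.0101, 0.18, -0.5327], [-0.1799, 0.0087, 0.9836, -1.082], [0.0, 0.0, 0.0, 1.0]]
{'t': 0.1, 'joints': array([ 1.07340929,  0.43517811,  0.02496201,  1.57397637, -0.01161958,
        1.13403191, -0.07510032]), 'qvel': array([-0.0018064 , -0.00057971,  0.00149345, -0.00330156, -0.00015018,
       -0.0004165 ,  0.00036919]), 'effort': array([ 2.72952639e-03, -6.71755886e+01,  1.02792397e+00, -3.16905355e+01,
        1.58120622e-02,  7.30136759e-03,  6.22653579e-05]), 'tool_pos': array([ 0.24017273, -0.57652256,  0.23060041]), 'tcp_rot': array([-6.97525939e-04,  9.80587408e-01,  1.96081133e-01, -1.95291557e-04]), 'force': array([-0.77420893, -0.4095967 , -0.50903194]), 'ft_torque': array([-0.02861808, -0.02666725, -0.04438174]), 'gripper_width': 0.08515156924511622}
```

```bash
python3 - <<'E'
import cv2,numpy as np
a=cv2.imread("pics/top0.png"); cv2.imwrite("pics/t1.png",cv2.resize(a,(768,576),interpolation=cv2.INTER_CUBIC))
E
```

```text
(no output)
```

View pics/t1.png

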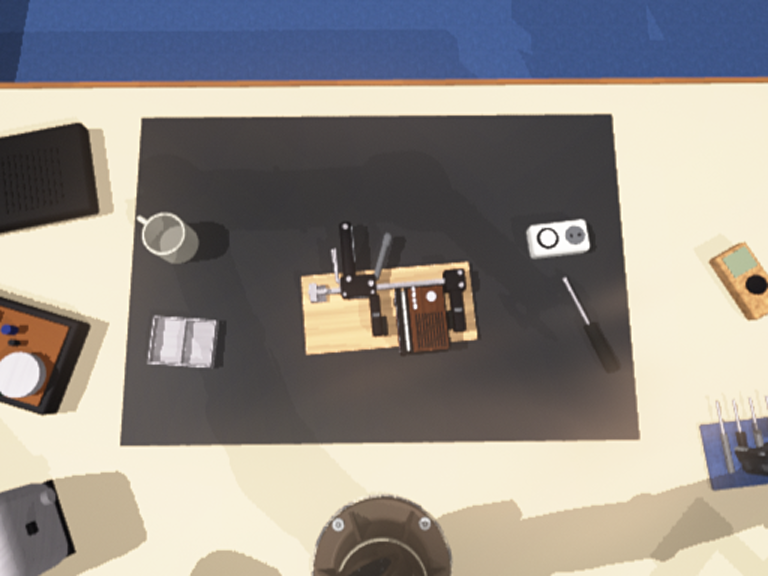

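View pics/scene0.png

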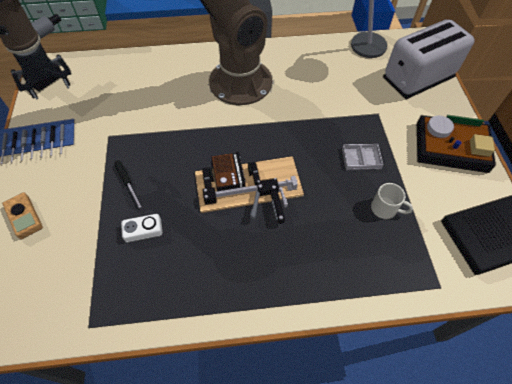

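```bash
python3 - <<'E'
import cv2,numpy as np
a=cv2.imread("pics/top0.png")[140:245,192:327]; cv2.imwrite("pics/t2.png",cv2.resize(a,None,fx=5.7,fy=5.7,interpolation=cv2.INTER_CUBIC))
a=cv2.imread("pics/scene0.png")[140:230,190:310]; cv2.imwrite("pics/s2.png",cv2.resize(a,None,fx=6,fy=6,interpolation=cv2.INTER_CUBIC))
E
```

```text
(no output)
```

View pics/t2.png

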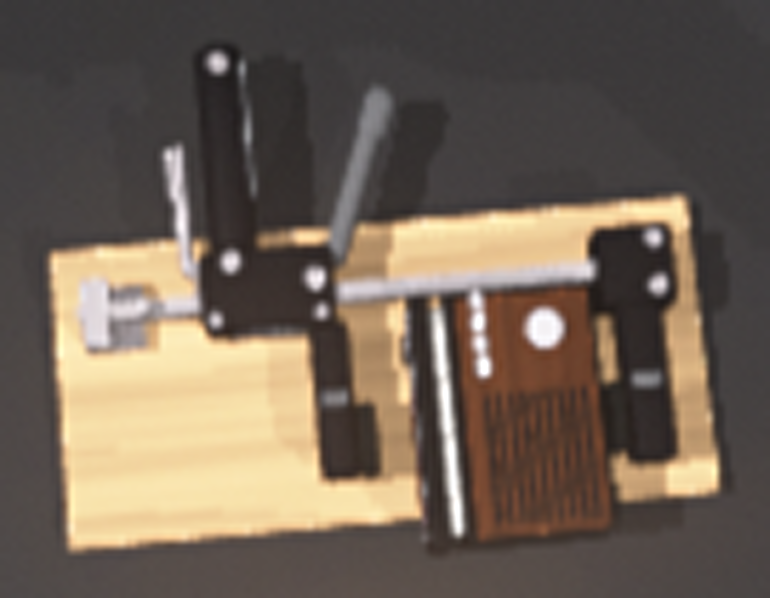

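View pics/s2.png

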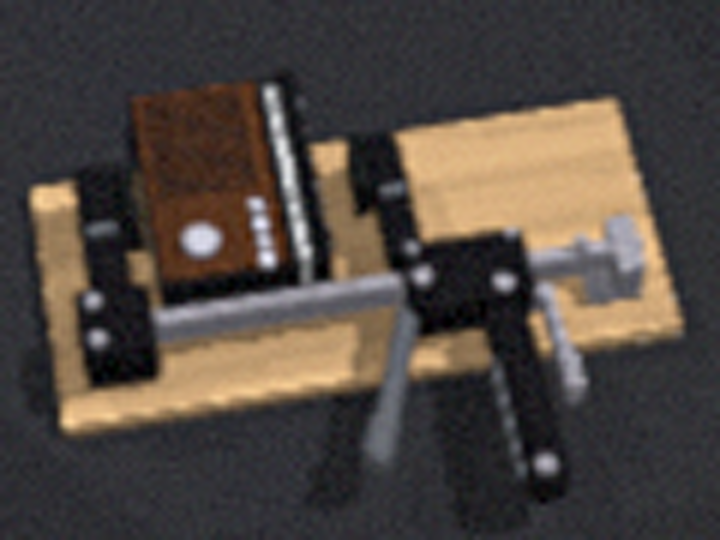

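```bash
cat > h.py <<'E'
import numpy as np
from scipy.optimize import least_squares
F={n:np.load(n+"0.npy",allow_pickle=True).item() for n in("top","scene")}
def px(n,x,y):
    s,o=(5.7,(192,140)) if n=="top" else (6,(190,140))
    return np.array([(x+.5)/s-.5+o[0],(y+.5)/s-.5+o[1]])
def proj(n,P,f=None):
    f=f or F[n]; M=f["camera_from_world"]; c=M[:3,:3]@P+M[:3,3]; fl=192/np.tan(np.radians(f["vfov"]/2))
    return np.array([f["cx"]+fl*c[0]/-c[2], f["cy"]-fl*c[1]/-c[2]])
def tri(t,s):
    r=least_squares(lambda P:np.r_[proj("top",P)-px("top",*t),proj("scene",P)-px("scene",*s)],[.5,0,.03]); return r.x,np.abs(r.fun).max()
def onz(n,uv,z):
    return np.r_[least_squares(lambda P:proj(n,np.r_[P,z])-uv,[.5,0]).x,z]
E
python3 - <<'E'
from h import *
np.set_printoptions(suppress=True)
pts=dict(bTL=((48,255),(683,332)),bTR=((687,197),(62,425)),bBR=((720,492),(30,188)),bBL=((70,550),(620,98)),
handle=((217,62),(545,462)),trig=((377,92),(381,455)),padl=((173,150),(575,385)),hroot=((231,262),(505,281)),hinge=((316,275),(423,275)),r3=((215,320),(511,235)),r4=((322,311),(410,246)),f1=((654,238),(98,338)),f2=((659,284),(92,300)))
for k,(t,s) in pts.items():
    P,e=tri(t,s); print(k,np.round(P*1000,1),round(e,2), 'top@z', np.round(onz("top",px("top",*t),.012 if k[0]=='b' else .046)*1000,1),np.round(onz("scene",px("scene",*s),.012 if k[0]=='b' else .046)*1000,1))
E
```

```text
bTL [537.7 154.4   9.8] 0.05 top@z [537.3 153.9  12. ] [539.  154.1  12. ]
bTR [ 563.  -176.1   19.4] 0.01 top@z [ 564.5 -177.3   12. ] [ 558.9 -176.8   12. ]
bBR [ 411.3 -187.8   16.5] 0.08 top@z [ 411.6 -188.4   12. ] [ 408.1 -188.5   12. ]
bBL [386.1 142.   16.3] 0.72 top@z [386.1 140.8  12. ] [383.  145.3  12. ]
handle [628.5  64.5  52. ] 0.0 top@z [630.1  64.8  46. ] [625.4  65.3  46. ]
trig [613.2 -16.1  47.6] 0.1 top@z [613.6 -16.4  46. ] [612.4 -15.7  46. ]
padl [584.1  86.8  47.3] 0.05 top@z [584.4  87.1  46. ] [583.4  86.8  46. ]
hroot [524.7  57.7  57.5] 0.2 top@z [526.6  57.8  46. ] [517.6  59.8  46. ]
hinge [517.4  15.7  59.2] 0.24 top@z [519.6  15.3  46. ] [509.3  17.6  46. ]
r3 [495.9  65.4  55.9] 0.05 top@z [497.4  65.8  46. ] [489.6  66.8  46. ]
r4 [499.2  12.1  59.6] 0.09 top@z [501.4  12.4  46. ] [490.6  12.9  46. ]
f1 [ 534.9 -152.9   56.1] 0.14 top@z [ 536.7 -154.6   46. ] [ 528.9 -153.2   46. ]
f2 [ 511.7 -154.7   55.8] 0.08 top@z [ 513.3 -156.3   46. ] [ 505.6 -155.2   46. ]
```

drive_tool:
  steps: "33.7 -21.3 6.9 0 0 0;33.7 -21.3 6.9 0 0 0;33.7 -21.3 6.9 0 0 0;33.7 -21.3 6.9 0 0 0;33.7 -21.3 6.9 0 0 0;33.7 -21.3 6.9 0 0 0;33.7 -21.3 6.9 0 0 0;33.7 -21.3 6.9 0 0 0"
  hand: 0
  newtons: 60

```text
t: 0.77
tool_pos: [0.4242, -0.3142, 0.1757]
tcp_rot: [-0.0, 0.981, 0.196, -0.0]
force: [0.6, -0.7, 0.4]
gripper_width: 0.0002
```

drive_tool:
  steps: "33.7 -21.3 6.9 0 0 0;33.7 -21.3 6.9 0 0 0;33.7 -21.3 6.9 0 0 0;33.7 -21.3 6.9 0 0 0;33.7 -21.3 6.9 0 0 0;33.7 -21.3 6.9 0 0 0;33.7 -21.3 6.9 0 0 0;33.7 -21.3 6.9 0 0 0"

```text
t: 1.43
tool_pos: [0.6076, -0.0533, 0.1203]
tcp_rot: [0.0, 0.981, 0.196, -0.0]
force: [0.7, -1.0, 0.4]
gripper_width: -0.0003
```

drive_tool:
  steps: "0 0 0 0 0 7.1;0 0 0 0 0 7.1;0 0 0 0 0 7.1;0 0 0 0 0 7.1;0 0 0 0 0 0;0 0 0 0 0 0;0 0 0 0 0 0;0 0 0 0 0 0"

```text
t: 2.1
tool_pos: [0.6069, -0.0551, 0.1208]
tcp_rot: [-0.0, 0.999, -0.049, -0.0]
force: [0.4, -0.7, -0.4]
gripper_width: -0.0003
```

drive_tool:
  steps: "0 0 20 0 0 0;0 0 25 0 0 0;0 0 25 0 0 0;0 0 15 0 0 0;0 0 8 0 0 0;0 0 0 0 0 0;0 0 0 0 0 0;0 0 0 0 0 0"

```text
t: 2.77
tool_pos: [0.608, -0.0551, 0.0291]
tcp_rot: [-0.0, 0.999, -0.05, 0.001]
force: [0.6, 0.3, 0.8]
gripper_width: 0.0001
```

```bash
python3 - <<'E'
from workcell import *
import cv2,numpy as np
f=grab_frame("top");g=grab_frame("scene")
a=cv2.resize(f["img"][140:235,192:327,::-1],None,fx=4,fy=4,interpolation=3);b=cv2.resize(g["img"][140:240,190:310,::-1],None,fx=2,fy=2,interpolation=3)
c=np.zeros((a.shape[0],a.shape[1]+b.shape[1],3),np.uint8);c[:,:a.shape[1]]=a;c[:b.shape[0],a.shape[1]:]=b
cv2.imwrite("pics/p3.png",c);s=sense();print(s["tool_pos"],s["force"])
E
```

```text
[ 0.60798567 -0.05505929  0.02918479] [ 0.2965666   0.02043042 -0.55811172]
```

View pics/p3.png

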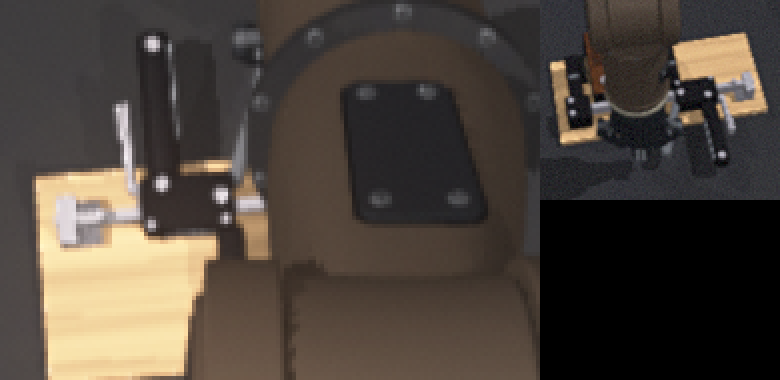

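drive_tool:
  steps: "0 -2 0 0 0 0;0 -2 0 0 0 0;0 -2 0 0 0 0;0 -2 0 0 0 0;0 -2 0 0 0 0;0 -2 0 0 0 0;0 -2 0 0 0 0;0 0 0 0 0 0"

```text
t: 3.53
tool_pos: [0.6085, -0.0404, 0.0279]
tcp_rot: [-0.0, 0.999, -0.05, 0.0]
force: [-1.0, 0.3, 0.6]
gripper_width: -0.0003
```

drive_tool:
  steps: "0 -2 0 0 0 0;0 -2 0 0 0 0;0 -2 0 0 0 0;0 -2 0 0 0 0;0 0 0 0 0 0;0 0 0 0 0 0;0 0 0 0 0 0;0 0 0 0 0 0"

```text
t: 4.2
tool_pos: [0.6094, -0.0335, 0.028]
tcp_rot: [0.0, 0.999, -0.051, 0.0]
force: [0.5, -1.9, -0.1]
gripper_width: -0.0002
```

drive_tool:
  steps: "0 -3 0 0 0 0;0 -3 0 0 0 0;0 -3 0 0 0 0;0 -3 0 0 0 0;0 -3 0 0 0 0;0 0 0 0 0 0;0 0 0 0 0 0;0 0 0 0 0 0"

```text
t: 4.87
tool_pos: [0.6116, -0.0185, 0.0282]
tcp_rot: [0.0, 0.999, -0.051, 0.001]
force: [3.4, -4.2, 0.3]
gripper_width: 0.0004
```

```bash
cat >> h.py <<'E'
import cv2
def headpx(img0,img1,box=(228,178,255,204)):
    # shift of head template (handle root region) in top image, px
    x0,y0,x1,y1=box; t=img0[y0:y1,x0:x1]
    s=img1[y0-10:y1+10,x0-10:x1+45]
    s=cv2.resize(s,None,fx=4,fy=4,interpolation=3);t=cv2.resize(t,None,fx=4,fy=4,interpolation=3)
    r=cv2.matchTemplate(s,t,cv2.TM_CCOEFF_NORMED);_,m,_,l=cv2.minMaxLoc(r)
    return l[0]/4-10,l[1]/4-10,m
E
cat > look.py <<'E'
from workcell import *
from h import *
f=grab_frame("top")
u,v,m=headpx(F["top"]["img"],f["img"]);print("head shift mm",round(u*2.97,1),"match",round(m,2),sense()["tool_pos"].round(4),sense()["force"].round(1))
cv2.imwrite("pics/last.png",f["img"][:,:,::-1])
E
python3 look.py
```

```text
head shift mm 5.9 match 0.65 [ 0.6115 -0.0186  0.0282] [ 2.7 -4.4  0.1]
```

drive_tool:
  steps: "0 -3 0 0 0 0;0 -3 0 0 0 0;0 -3 0 0 0 0;0 -3 0 0 0 0;0 -2 0 0 0 0;0 -2 0 0 0 0;0 0 0 0 0 0;0 0 0 0 0 0"

```text
t: 5.58
tool_pos: [0.6129, -0.0076, 0.0281]
tcp_rot: [0.003, 0.999, -0.052, 0.001]
force: [2.1, -16.3, -0.1]
gripper_width: -0.0001
```

```bash
sed -i 's/(228,178,255,204)/(221,145,240,190)/;s/x1+45/x1+12/' h.py; python3 look.py
```

```text
head shift mm 8.9 match 0.87 [ 0.6129 -0.0076  0.0281] [  2.9 -15.9   0.7]
```

drive_tool:
  steps: "0 5 0 0 0 0;0 6 0 0 0 0;0 6 0 0 0 0;0 6 0 0 0 0;0 6 0 0 0 0;0 6 0 0 0 0;0 6 0 0 0 0;0 5 0 0 0 0"

```text
t: 6.3
tool_pos: [0.6074, -0.0486, 0.0277]
tcp_rot: [-0.0, 0.999, -0.05, -0.0]
force: [-0.4, -0.0, -0.6]
gripper_width: 0.0002
```

```bash
python3 look.py
```

```text
head shift mm 8.9 match 0.98 [ 0.6074 -0.0499  0.0278] [-0.8 -1.2 -0.1]
```

drive_tool:
  steps: "0 -5 0 0 0 0;0 -5 0 0 0 0;0 -5 0 0 0 0;0 -5 0 0 0 0;0 -4 0 0 0 0;0 -4 0 0 0 0;0 -4 0 0 0 0;0 -2 0 0 0 0"

```text
t: 7.02
tool_pos: [0.6124, -0.0164, 0.0282]
tcp_rot: [0.002, 0.999, -0.051, 0.001]
force: [4.2, -16.3, 0.4]
gripper_width: -0.0003
```

```bash
python3 look.py
```

```text
head shift mm 17.8 match 0.88 [ 0.6124 -0.0167  0.0282] [  2.3 -13.9  -0.9]
```

drive_tool:
  steps: "0 5 0 0 0 0;0 5 0 0 0 0;0 6 0 0 0 0;0 6 0 0 0 0;0 6 0 0 0 0;0 6 0 0 0 0;0 6 0 0 0 0;0 2 0 0 0 0"

```text
t: 7.73
tool_pos: [0.6065, -0.0574, 0.0278]
tcp_rot: [0.0, 0.999, -0.051, -0.0]
force: [-0.5, 0.8, -0.1]
gripper_width: 0.0
```

drive_tool:
  steps: "0 0 0 0 0 0;0 -4 0 0 0 0;0 -3 0 0 0 0;0 -3 0 0 0 0;0 -2 0 0 0 0;0 -2 0 0 0 0;0 0 0 0 0 0;0 0 0 0 0 0"

```text
t: 8.4
tool_pos: [0.6087, -0.0421, 0.0281]
tcp_rot: [0.0, 0.999, -0.05, 0.0]
force: [1.8, -3.3, -0.7]
gripper_width: 0.0001
```

```bash
python3 look.py
```

```text
head shift mm 20.8 match 0.95 [ 0.6086 -0.0422  0.0281] [ 1.5 -3.8 -0.1]
```

Free still. Continue in small increments.

drive_tool:
  steps: "0 -1 0 0 0 0;0 -1 0 0 0 0;0 -1 0 0 0 0;0 -1 0 0 0 0;0 -1 0 0 0 0;0 0 0 0 0 0;0 0 0 0 0 0;0 0 0 0 0 0"

```text
t: 9.12
tool_pos: [0.6095, -0.0381, 0.0281]
tcp_rot: [0.0, 0.999, -0.051, 0.001]
force: [4.2, -6.5, -1.6]
gripper_width: -0.0001
```

drive_tool:
  steps: "0 -1 0 0 0 0;0 -1 0 0 0 0;0 -1 0 0 0 0;0 -1 0 0 0 0;0 0 0 0 0 0;0 0 0 0 0 0;0 0 0 0 0 0;0 0 0 0 0 0"

```text
t: 9.78
tool_pos: [0.6102, -0.0348, 0.0281]
tcp_rot: [0.001, 0.999, -0.051, 0.001]
force: [5.0, -7.7, -1.3]
gripper_width: -0.0
```

drive_tool:
  steps: "0 -1 0 0 0 0;0 -1 0 0 0 0;0 -1 0 0 0 0;0 0 0 0 0 0;0 0 0 0 0 0;0 0 0 0 0 0;0 0 0 0 0 0;0 0 0 0 0 0"

```text
t: 10.45
tool_pos: [0.6106, -0.0327, 0.0281]
tcp_rot: [0.001, 0.999, -0.051, 0.001]
force: [5.7, -9.8, -2.3]
gripper_width: 0.0002
```

```bash
python3 look.py
```

```text
head shift mm 20.8 match 0.9 [ 0.6106 -0.0327  0.0281] [ 5.6 -8.5 -2.2]
```

drive_tool:
  steps: "0 -1 0 0 0 0;0 -1 0 0 0 0;0 -1 0 0 0 0;0 0 0 0 0 0;0 0 0 0 0 0;0 0 0 0 0 0;0 0 0 0 0 0;0 0 0 0 0 0"

```text
t: 11.17
tool_pos: [0.611, -0.0298, 0.0281]
tcp_rot: [0.001, 0.999, -0.051, 0.001]
force: [5.3, -10.4, -1.9]
gripper_width: 0.0
```

drive_tool:
  steps: "0 -1 0 0 0 0;0 -1 0 0 0 0;0 -1 0 0 0 0;0 0 0 0 0 0;0 0 0 0 0 0;0 0 0 0 0 0;0 0 0 0 0 0;0 0 0 0 0 0"

```text
t: 11.83
tool_pos: [0.6108, -0.0247, 0.0281]
tcp_rot: [0.0, 0.999, -0.051, 0.001]
force: [3.1, -5.5, 0.6]
gripper_width: 0.0003
```

```bash
python3 look.py
```

```text
head shift mm 23.8 match 0.9 [ 0.6108 -0.0247  0.0281] [ 3.1 -5.2 -0.3]
```

drive_tool:
  steps: "0 -1 0 0 0 0;0 -1 0 0 0 0;0 -1 0 0 0 0;0 0 0 0 0 0;0 0 0 0 0 0;0 0 0 0 0 0;0 0 0 0 0 0;0 0 0 0 0 0"

```text
t: 12.55
tool_pos: [0.6109, -0.0239, 0.0281]
tcp_rot: [0.001, 0.999, -0.051, 0.001]
force: [3.7, -9.9, -0.0]
gripper_width: 0.0
```

```bash
python3 look.py
```

```text
head shift mm 23.8 match 0.88 [ 0.6109 -0.0239  0.0281] [ 3.7 -9.9  0.5]
```

drive_tool:
  steps: "0 5 0 0 0 0;0 5 0 0 0 0;0 6 0 0 0 0;0 6 0 0 0 0;0 6 0 0 0 0;0 6 0 0 0 0;0 6 0 0 0 0;0 4 0 0 0 0"

```text
t: 13.27
tool_pos: [0.6057, -0.0658, 0.0278]
tcp_rot: [0.0, 0.999, -0.051, -0.0]
force: [0.2, -0.8, -0.8]
gripper_width: 0.0
```

```bash
python3 look.py
```

```text
head shift mm 23.8 match 0.96 [ 0.6058 -0.0666  0.0279] [-0.2 -0.3  0.3]
```

drive_tool:
  steps: "0 -3 0 0 0 0;0 -3 0 0 0 0;0 -2 0 0 0 0;0 -2 0 0 0 0;0 -2 0 0 0 0;0 0 0 0 0 0;0 0 0 0 0 0;0 0 0 0 0 0"

```text
t: 13.98
tool_pos: [0.6076, -0.0536, 0.028]
tcp_rot: [0.0, 0.999, -0.051, 0.0]
force: [1.5, -4.3, -0.7]
gripper_width: 0.0003
```

drive_tool:
  steps: "0 -1 0 0 0 0;0 -1 0 0 0 0;0 -1 0 0 0 0;0 -1 0 0 0 0;0 0 0 0 0 0;0 0 0 0 0 0;0 0 0 0 0 0;0 0 0 0 0 0"

```text
t: 14.65
tool_pos: [0.6083, -0.0508, 0.028]
tcp_rot: [0.001, 0.999, -0.051, 0.001]
force: [3.1, -8.2, -1.8]
gripper_width: -0.0002
```

drive_tool:
  steps: "0 -1 0 0 0 0;0 -1 0 0 0 0;0 -1 0 0 0 0;0 0 0 0 0 0;0 0 0 0 0 0;0 0 0 0 0 0;0 0 0 0 0 0;0 0 0 0 0 0"

```text
t: 15.32
tool_pos: [0.6089, -0.0481, 0.0281]
tcp_rot: [0.001, 0.999, -0.051, 0.001]
force: [4.6, -7.8, -2.1]
gripper_width: 0.0001
```

drive_tool:
  steps: "0 -1 0 0 0 0;0 -1 0 0 0 0;0 -1 0 0 0 0;0 0 0 0 0 0;0 0 0 0 0 0;0 0 0 0 0 0;0 0 0 0 0 0;0 0 0 0 0 0"

```text
t: 15.98
tool_pos: [0.6095, -0.0455, 0.0282]
tcp_rot: [0.001, 0.999, -0.051, 0.001]
force: [5.0, -9.8, -2.9]
gripper_width: -0.0003
```

drive_tool:
  steps: "0 -1 0 0 0 0;0 -1 0 0 0 0;0 -1 0 0 0 0;0 0 0 0 0 0;0 0 0 0 0 0;0 0 0 0 0 0;0 0 0 0 0 0;0 0 0 0 0 0"

```text
t: 16.65
tool_pos: [0.6099, -0.0437, 0.0281]
tcp_rot: [0.002, 0.999, -0.052, 0.001]
force: [4.9, -13.0, -3.2]
gripper_width: -0.0003
```

```bash
python3 look.py
```

```text
head shift mm 26.7 match 0.98 [ 0.6099 -0.0437  0.0281] [  5.6 -12.9  -3.4]
```

drive_tool:
  steps: "0 -0.5 0 0 0 0;0 -0.5 0 0 0 0;0 0 0 0 0 0;0 0 0 0 0 0;0 0 0 0 0 0;0 0 0 0 0 0;0 0 0 0 0 0;0 0 0 0 0 0"

```text
t: 17.37
tool_pos: [0.61, -0.0431, 0.0282]
tcp_rot: [0.002, 0.999, -0.052, 0.001]
force: [6.0, -12.6, -4.4]
gripper_width: 0.0001
```

```bash
python3 look.py; python3 - <<'E'
import cv2
a=cv2.imread("pics/last.png")[135:250,190:330]
from workcell import *
b=grab_frame("scene")["img"][140:230,190:310,::-1]
import numpy as np
a=cv2.resize(a,None,fx=3,fy=3,interpolation=3);b=cv2.resize(b,None,fx=3,fy=3,interpolation=3)
c=np.zeros((345,780,3),np.uint8);c[:,:420]=a;c[:270,420:]=b
cv2.imwrite("pics/p5.png",c)
E
```

```text
head shift mm 26.7 match 0.98 [ 0.61   -0.0431  0.0281] [  6.4 -13.4  -3.8]
```

View pics/p5.png

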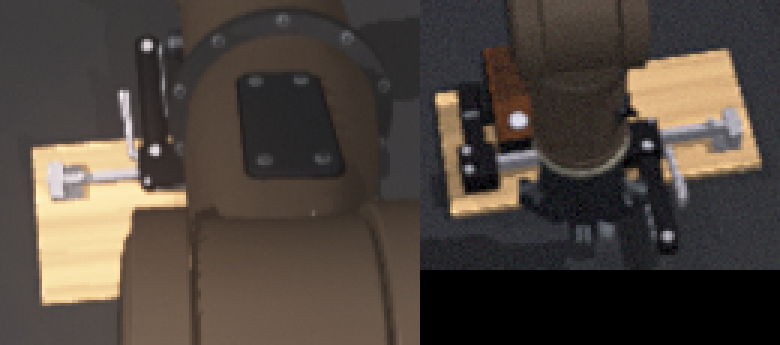

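drive_tool:
  steps: "0 -0.5 0 0 0 0;0 -0.5 0 0 0 0;0 0 0 0 0 0;0 0 0 0 0 0;0 0 0 0 0 0;0 0 0 0 0 0;0 0 0 0 0 0;0 0 0 0 0 0"

```text
t: 18.13
tool_pos: [0.6101, -0.0425, 0.0281]
tcp_rot: [0.002, 0.999, -0.052, 0.001]
force: [6.3, -13.9, -3.6]
gripper_width: -0.0004
```

```bash
python3 look.py;python3 look.py
```

```text
head shift mm 26.7 match 0.98 [ 0.6102 -0.0425  0.0281] [  6.5 -14.2  -3.9]
head shift mm 26.7 match 0.98 [ 0.6101 -0.0424  0.0281] [  5.9 -14.   -4.6]
```

drive_tool:
  steps: "0 4 0 0 0 0;0 6 0 0 0 0;0 6 0 0 0 0;0 6 0 0 0 0;0 6 0 0 0 0;0 4 0 0 0 0;0 0 -20 0 0 0;0 0 -30 0 0 0"

```text
t: 18.9
tool_pos: [0.6031, -0.0698, 0.0757]
tcp_rot: [-0.0, 0.999, -0.05, -0.003]
force: [0.8, 0.2, 0.0]
gripper_width: -0.0001
```

drive_tool:
  steps: "0 0 -35 0 0 0;0 0 -25 0 0 0;-11 -28 0 0 0 0;-11 -29 0 0 0 0;-11 -29 0 0 0 0;-10 -28 0 0 0 0;0 0 0 0 0 -5.1;0 0 0 0 0 -5.2"
  hand: 66
  newtons: 30

```text
t: 19.57
tool_pos: [0.5734, 0.0514, 0.138]
tcp_rot: [-0.001, 0.999, 0.044, -0.0]
force: [-0.4, -0.5, -0.7]
gripper_width: 0.0662
```

```bash
python3 look.py; python3 - <<'E'
import cv2
a=cv2.imread("pics/last.png")[140:245,192:327]
from workcell import *
b=grab_frame("scene")["img"][140:230,190:310,::-1];cv2.imwrite("pics/lasts.png",b)
import numpy as np
a=cv2.resize(a,None,fx=3,fy=3,interpolation=3);b=cv2.resize(b,None,fx=3,fy=3,interpolation=3)
c=np.zeros((345,780,3),np.uint8);c[:315,:405]=a;c[:270,420:]=b
cv2.imwrite("pics/p6.png",c)
E
```

```text
head shift mm -17.8 match 0.12 [0.5738 0.0497 0.138 ] [ 0.2 -0.2 -0.6]
```

View pics/p6.png

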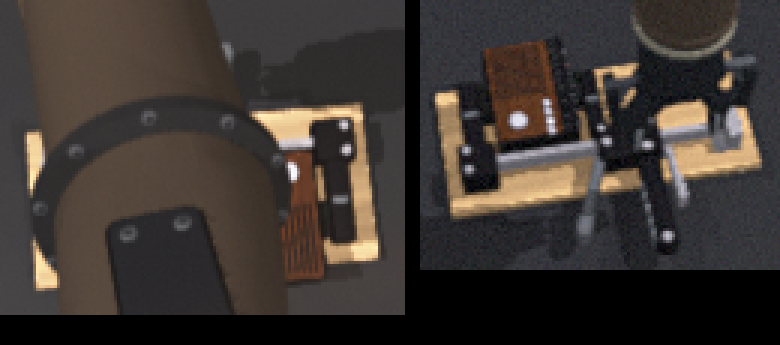

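```bash
python3 - <<'E'
import cv2,numpy as np
a=cv2.imread("pics/scene0.png")[150:195,205:250];b=cv2.imread("pics/lasts.png")[10:55,15:60]
cv2.imwrite("pics/p7.png",np.hstack([cv2.resize(i,None,fx=8,fy=8,interpolation=3) for i in(a,b)]))
E
```

```text
(no output)
```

View pics/p7.png

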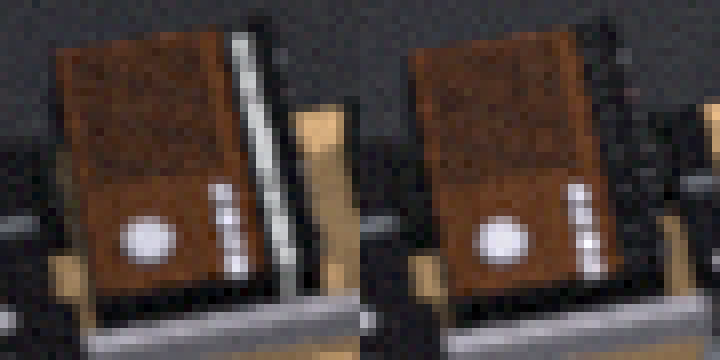

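drive_tool:
  steps: "1 4 10 0 0 0;0 0 25 0 0 0;0 0 25 0 0 0;0 0 25 0 0 0;0 0 15 0 0 0;0 0 10 0 0 0;0 0 4 0 0 0;0 0 0 0 0 0"

```text
t: 20.33
tool_pos: [0.5751, 0.0434, 0.0229]
tcp_rot: [0.0, 0.999, 0.039, -0.001]
force: [-0.3, 0.1, -0.3]
gripper_width: 0.0658
```

```bash
python3 - <<'E'
from workcell import *
import cv2
b=grab_frame("scene")["img"][150:230,230:330,::-1];cv2.imwrite("pics/p8.png",cv2.resize(b,None,fx=5,fy=5,interpolation=3));s=sense();print(s["tool_pos"],s["force"],s["tcp_rot"])
E
```

```text
[0.57577024 0.04363709 0.02391919] [0.7639478  0.15911922 1.6049275 ] [ 5.23613763e-05  9.99249316e-01  3.87401938e-02 -4.45336252e-06]
```

View pics/p8.png

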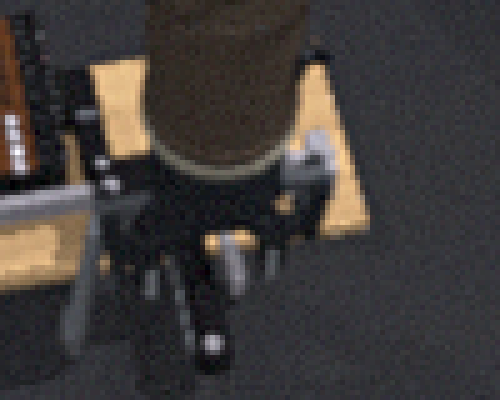

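drive_tool:
  steps: "0 -2.5 0 0 0 0;0 0 0 0 0 0;0 0 0 0 0 0;0 0 0 0 0 0;0 0 0 0 0 0;0 0 0 0 0 0;0 0 0 0 0 0;0 0 0 0 0 0"
  hand: 46
  newtons: 25

```text
t: 21.05
tool_pos: [0.576, 0.0457, 0.0243]
tcp_rot: [0.0, 0.999, 0.039, 0.001]
force: [1.9, -4.7, 4.3]
gripper_width: 0.0459
```

drive_tool:
  steps: "0 0 0 0 0 0;0 0 0 0 0 0;0 0 0 0 0 0;0 0 0 0 0 0;0 0 0 0 0 0;0 0 0 0 0 0;0 0 0 0 0 0;0 0 0 0 0 0"
  hand: 42

```text
t: 21.72
tool_pos: [0.5761, 0.0451, 0.0245]
tcp_rot: [0.001, 0.999, 0.039, 0.001]
force: [0.7, -6.8, 6.6]
gripper_width: 0.0425
```

drive_tool:
  steps: "0 0 0 0 0 0;0 0 0 0 0 0;0 0 0 0 0 0;0 0 0 0 0 0;0 0 0 0 0 0;0 0 0 0 0 0;0 0 0 0 0 0;0 0 0 0 0 0"
  hand: 37

```text
t: 22.38
tool_pos: [0.5762, 0.0468, 0.0244]
tcp_rot: [-0.0, 0.999, 0.039, 0.001]
force: [1.7, -1.8, 5.9]
gripper_width: 0.0369
```

drive_tool:
  steps: "0 0 0 0 0 0;0 0 0 0 0 0;0 0 0 0 0 0;0 0 0 0 0 0;0 0 0 0 0 0;0 0 0 0 0 0;0 0 0 0 0 0;0 0 0 0 0 0"
  hand: 29

```text
t: 23.05
tool_pos: [0.5764, 0.047, 0.0246]
tcp_rot: [-0.0, 0.999, 0.039, 0.001]
force: [1.7, -1.4, 8.8]
gripper_width: 0.0312
```

drive_tool:
  steps: "0 -2 0 0 0 0;0 -3 0 0 0 0;0 -3 0 0 0 0;0 -3 0 0 0 0;0 -3 0 0 0 0;0 -3 0 0 0 0;0 -2 0 0 0 0;0 0 0 0 0 0"

```text
t: 23.72
tool_pos: [0.5749, 0.0667, 0.0247]
tcp_rot: [-0.001, 0.999, 0.039, 0.001]
force: [2.2, 0.0, 7.5]
gripper_width: 0.0321
```

drive_tool:
  steps: "0 -1 0 0 0 0;0 -1 0 0 0 0;0 -1 0 0 0 0;0 0 0 0 0 0;0 0 0 0 0 0;0 0 0 0 0 0;0 0 0 0 0 0;0 0 0 0 0 0"

```text
t: 24.38
tool_pos: [0.5747, 0.0692, 0.0246]
tcp_rot: [-0.001, 0.999, 0.039, 0.001]
force: [2.0, -1.0, 7.1]
gripper_width: 0.0318
```

drive_tool:
  steps: "0 -1 0 0 0 0;0 -1 0 0 0 0;0 -1 0 0 0 0;0 0 0 0 0 0;0 0 0 0 0 0;0 0 0 0 0 0;0 0 0 0 0 0;0 0 0 0 0 0"

```text
t: 25.05
tool_pos: [0.5744, 0.0722, 0.0247]
tcp_rot: [-0.001, 0.999, 0.039, 0.001]
force: [2.1, -1.6, 7.8]
gripper_width: 0.0314
```

drive_tool:
  steps: "0 -1 0 0 0 0;0 -1 0 0 0 0;0 -1 0 0 0 0;0 0 0 0 0 0;0 0 0 0 0 0;0 0 0 0 0 0;0 0 0 0 0 0;0 0 0 0 0 0"

```text
t: 25.72
tool_pos: [0.5742, 0.0752, 0.0247]
tcp_rot: [-0.001, 0.999, 0.039, 0.001]
force: [1.3, -1.7, 8.0]
gripper_width: 0.0315
```

drive_tool:
  steps: "0 -1 0 0 0 0;0 -1 0 0 0 0;0 -1 0 0 0 0;0 -1 0 0 0 0;0 0 0 0 0 0;0 0 0 0 0 0;0 0 0 0 0 0;0 0 0 0 0 0"

```text
t: 26.38
tool_pos: [0.5739, 0.0792, 0.0246]
tcp_rot: [-0.001, 0.999, 0.039, 0.001]
force: [1.9, -2.0, 7.4]
gripper_width: 0.0311
```

```bash
python3 - <<'E'
from workcell import *
import cv2,numpy as np
f=grab_frame("top");g=grab_frame("scene");cv2.imwrite("pics/last.png",f["img"][:,:,::-1])
a=cv2.imread("pics/scene0.png")[140:230,190:310];b=g["img"][140:230,190:310,::-1]
cv2.imwrite("pics/p9.png",np.hstack([cv2.resize(i,None,fx=3.3,fy=3.3,interpolation=3) for i in(a,b)]))
E
```

```text
(no output)
```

View pics/p9.png

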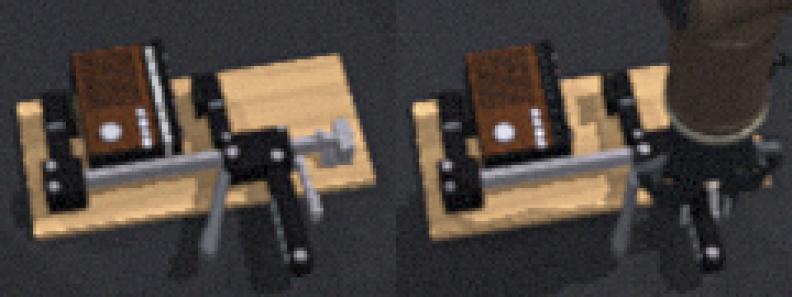

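drive_tool:
  steps: "0 -1.5 0 0 0 0;0 -1.5 0 0 0 0;0 -1.5 0 0 0 0;0 -1.5 0 0 0 0;0 0 0 0 0 0;0 0 0 0 0 0;0 0 0 0 0 0;0 0 0 0 0 0"

```text
t: 27.15
tool_pos: [0.5734, 0.0854, 0.0247]
tcp_rot: [-0.001, 0.999, 0.039, 0.001]
force: [1.6, -1.0, 8.8]
gripper_width: 0.0316
```

drive_tool:
  steps: "0 -1 0 0 0 0;0 -1 0 0 0 0;0 -1 0 0 0 0;0 -1 0 0 0 0;0 -1 0 0 0 0;0 0 0 0 0 0;0 0 0 0 0 0;0 0 0 0 0 0"

```text
t: 27.82
tool_pos: [0.5734, 0.0863, 0.0246]
tcp_rot: [0.001, 0.999, 0.038, 0.001]
force: [4.0, -11.9, 9.1]
gripper_width: 0.0316
```

drive_tool:
  steps: "0 3 0 0 0 0;0 0 0 0 0 0;0 0 0 0 0 0;0 0 0 0 0 0;0 0 0 0 0 0;0 0 0 0 0 0;0 0 0 0 0 0;0 0 0 0 0 0"

```text
t: 28.48
tool_pos: [0.5734, 0.0862, 0.0246]
tcp_rot: [-0.0, 0.999, 0.039, 0.001]
force: [1.7, -5.1, 7.3]
gripper_width: 0.0316
```

drive_tool:
  steps: "0 0 0 0 0 0;0 0 0 0 0 0;0 -2 0 0 0 0;0 -2 0 0 0 0;0 0 0 0 0 0;0 0 0 0 0 0;0 0 0 0 0 0;0 0 0 0 0 0"
  hand: 62

```text
t: 29.15
tool_pos: [0.5719, 0.0902, 0.0239]
tcp_rot: [0.0, 0.999, 0.039, -0.0]
force: [0.8, -0.3, -0.0]
gripper_width: 0.0618
```

drive_tool:
  steps: "0 0 -10 0 0 0;0 0 -20 0 0 0;0 0 -30 0 0 0;0 0 -30 0 0 0;0 0 -30 0 0 0;0 -30 -10 0 0 0;0 -35 0 0 0 0;0 -35 0 0 0 0"

```text
t: 29.82
tool_pos: [0.5649, 0.1904, 0.1563]
tcp_rot: [-0.0, 0.999, 0.038, 0.002]
force: [0.2, 1.7, -0.6]
gripper_width: 0.0621
```

drive_tool:
  steps: "0 -35 0 0 0 0;0 -35 0 0 0 0;0 -30 0 0 0 0;0 0 0 0 0 0;0 0 0 0 0 0;0 0 0 0 0 0;0 0 0 0 0 0;0 0 0 0 0 0"

```text
t: 30.48
tool_pos: [0.5567, 0.2879, 0.1542]
tcp_rot: [0.0, 0.999, 0.038, 0.0]
force: [-0.3, 0.3, 1.2]
gripper_width: 0.062
```

```bash
python3 - <<'E'
from workcell import *
import cv2,numpy as np
f=grab_frame("top");g=grab_frame("scene");s=sense();print(s["tool_pos"],s["force"])
a=f["img"][140:245,192:327,::-1];b=g["img"][140:245,190:325,::-1]
cv2.imwrite("pics/p10.png",np.hstack([cv2.resize(i,None,fx=2.9,fy=2.9,interpolation=3) for i in(a,b)]))
E
```

```text
[0.55659069 0.28839147 0.15407804] [-0.7884611  -0.10881642  0.52350363]
```

View pics/p10.png

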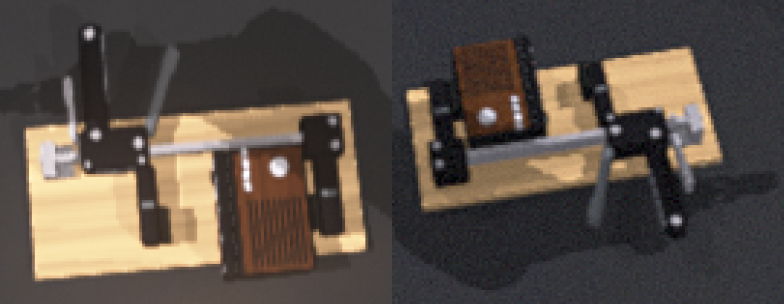

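```bash
python3 -c "
from workcell import *
print(finish_job())"
```

```text
the job is handed in; nothing more can be done
None
```

I pressed the radio's front home with four strokes of the trigger, then released the clamp and drew the jaw back to its stop. The job was handed in at about 30.5 s; no verdict came back.

- **Pressing:** I pushed the trigger's end with the shut fingers. The last stroke was in small steps. I stopped when the push rose by about 1.3 N per mm, at about 14 N on the wrist sensor, which I put at 13–14 N at the trigger's end. The limit there is about 16 N. The first two strokes read up to 16 N, but against the trigger's end of stroke. The jaw was still short of the radio then, going by the head's travel in the pictures.
- **Release:** I pinched the release paddle to the handle and slid the head back. It started about 13 mm short of its stop, so I carried on until it blocked: the force jumped from about 1 to 12 N within 1 mm. Then I opened the fingers and moved the arm clear.
- **Last checks:** In the pictures the white strip of the proud front is gone and the radio lies flat in the clamp, clear of the jaw. The trigger and lever look to be at rest, and the wrist force is near zero.
- **Not measured:** The front being home to 0.8 mm and the head being within 6 mm of its stop are judged from the pictures and forces. A rough estimate from the picture puts the head at about 45 mm, against 48 mm at the stop. I did not measure how far the radio moved, or look back at the bystanders, which the arm did not go near.

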